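# Knock a taper mandrel home in the finishing spindle and confirm it

### The arm

A 6-joint arm with a two-finger parallel gripper is mounted at the origin on the work surface. World frame = base frame: x ahead of the robot, y to its left, z up, the work surface at z = 0. Lengths are in m, angles in rad, forces in N, time in s.
With the tool pointing down it reaches from about 0.35 to 0.775 m from the base axis. Payload 7.3 kg.
Tool frame: the origin (TCP) lies at the very end of the fingers, on their centre line; the grasp point (between the pads) lies 19 mm behind it (robot.hold_point_z is the distance from the TCP to the grasp point, in m); y points along the fingers, z is the direction in which the jaws open and shut, and the axes are right-handed (so a half turn about y gives the same grasp; the last joint's range is limited). The gripper opens to 92 mm and grips with 3 to 60 N. Pads are 19 mm wide; open, the fingers measure 130 mm over their backs; the gripper's body (75 mm by 190 mm) begins 47 mm behind the grasp point.
Start: joints at [-1.348, 0.342, 1.524, -0, 1.275, -0.146], TCP at [0.189, -0.49, 0.227] pointing down, gripper open.
Joint ranges: [-2.53, 2.53], [-0.77, 2.02], [0.04, 2.7], [-1, 4.14], [0.28, 2.66], [-3.11, 3.11]. Speed limits (rad/s): [2.57, 2.57, 3.14, 3.14, 3.14, 3.14].

### API

Orientations are given as [roll, pitch, yaw] about the fixed x, y, z axes, in that order (R = Rz(yaw) Ry(pitch) Rx(roll)).
In Python, from cell import robot gives the robot as it stands.
- The arm moves only by the shell command python3 -m crank 'ROWS' [OPENING] [FORCE]. ROWS is a JSON object of lists of equal length, an entry for each row: "xyz": the shift along the tool's x, y, z in cm, a list of three; "roll": the turn about the tool's y in degrees. A call has 1 to 20 rows; each row shifts and turns the commanded pose from where the row before left it, along the tool's axes as they then stand; what a row does not reach is not made up. A row lasts 1/10 s, in which the tool goes at most 50 mm and 8.59 degrees, less where a joint would pass 70% of its speed; a pose out of reach is approached as far as the arm can. A call is refused whole if a number of a shift passes 5 or a number of a turn 8.59, either way. A call with a gripper value outside its range is refused whole. OPENING is the gripper command: -1 is fully open, 1 is shut, values between are in proportion, set as the call begins (- or left out, the last holds). The fingers move at their own pace and stop on an object; FORCE is the grip in N (left out, the last holds). Time passes only in rows, so rows that do not move let the fingers close. It gives the time, the measured TCP pose, the force and the opening at its end, in the units of the state.
- robot.observe(): the state, without advancing time (a new reading comes with each control period).
- robot.read_camera(name): name is "scene" or "top" or "wrist"; returns the picture (420x560x3 uint8, red, green, blue); there is no depth.
- robot.calibration(name): a dict with "intrinsics" (3x3 intrinsics, pixels), "D" ([k1, k2, p1, p2, k3] as OpenCV has them; the pictures are not rectified), "pose" (4x4, takes a point from camera to world coordinates). Camera axes: x right, y down, z forward; pixel columns grow to the right and rows downward; lengths in m; the calibration is good to about 2 mm. A picture is of the moment at which its call begins: read the wrist's pose just before it. calibration takes no time and is no camera call; for the wrist camera it gives the pose at the moment of the call.
- robot.hand_in(): hands the job in, once; it reports no verdict.
The state is a dict: "time": time; "qpos": joint angles; "qvel": joint speeds; "joint_efforts": joint torques, N m; "tool_pos": TCP position; "tool_rot": TCP orientation; "contact_force": force on the tool from outside, world axes, zero at the start; "torque": the same for the moment, N m; "opening": finger opening in m.
Only numpy, scipy, OpenCV 4.12 (cv2) and the standard library are available. Lean on these libraries where they do the work, as an engineer would, in place of code of your own. Each camera call takes 0.05 s, during which the arm holds its last target.

### The job

Fit the flat-headed mandrel from the tool rack into the leaning spindle for cleaning up printed parts: stand its taper shank squarely in the socket, let go of it, then tap or press its head with the empty gripper, along its axis, until the steel sleeve has sunk fully home, flush with the barrel's face; feel for the stop and do not press on it with more than about 50 N. Then slide the dust cover on the control box fully aside, press the button beneath right down, and slide the cover fully shut again. Leave the other two mandrels in the rack and do not push the other things on the bench about.

Things in the scene. Friction and masses are not known exactly. Their poses are not given: they have to be found in the camera images.
- mandrel: Steel mandrel, 100 mm, about 0.24 kg, the one with a flat head. Origin: its small end; z runs along its axis to the head. Taper shank z 0 to 42 mm (12 growing to 24 mm diameter); collar z 42 to 48 (32 diameter); neck z 48 to 92 (20 diameter), the place to grip; flat head z 92 to 100 (30 diameter). At the start it hangs upright by its collar in a hole of the rack, small end 18 mm above the bench.
- head (a point): Centre of the flat top of the mandrel's head, 100 mm from its small end, same axes as the mandrel.
- point_mandrel: Mandrel to leave alone: same shank and collar, 20 mm neck ending in a sharp cone, 94 mm long in all. Origin and z axis as for the mandrel.
- pin_mandrel: Mandrel to leave alone: same shank and collar, then a slim 10 mm pin, 88 mm long in all. Origin and z axis as for the mandrel.
- rack: Fixed grey plastic block 70 mm (x) by 180 mm (y) by 60 mm high with three upright through holes of 27 mm on its y centre line, 55 mm apart (y = -55, 0, 55 mm), one mandrel in each, in any order. Origin: centre of its underside.
- spindle: Fixed bench spindle: grey foot 170 mm (x) by 120 mm (y) by 20 mm, two cheek plates and a dark steel round barrel 60 mm in diameter. Origin: centre of the foot's underside. The barrel's axis leans 25 degrees from vertical towards the spindle's own -x, which faces roughly towards the robot: out of the socket it points along (-0.423, 0, 0.906) in the spindle's frame.
- face (a point): Centre of the barrel's upper face, 150 mm above the bench, at (-30, 0, 150) mm in the spindle's frame; axes as the spindle's (not leaning).
- rim (a point): Centre of the rim of the bright steel taper sleeve (33.6 mm outside) that sticks out of the barrel's face; z points out of the socket along the leaning axis. Bore 23 mm diameter at the rim, narrowing by the shank's own taper, 36 mm deep, open below. With the shank fully seated, its small end is about 39 mm below the rim and its collar about 3 mm above the rim.
- sleeve (a joint): How far the sleeve has been driven in, in m: 0 = rim 10 mm proud of the barrel's face, 0.010 = rim flush with the face and against a hard stop (fully home). Starts between 0 and 0.003. It is stiff: it moves only under more than about 13 N along its axis, slides slowly (about 250 N per m/s on top of that) and stays where it is left.
- control: Fixed black control box 110 mm (x) by 180 mm (y) by 45 mm high; two low rails 9 mm high run along its y on top at x = +-33 mm. Origin: centre of its underside.
- cover (a joint): Dust cover's travel in m along the control box's own +y: 0 = shut over the button, 0.070 = fully aside. About 1.5 N of friction; it stays where it is left.
- tab (a point): Centre of the top of the tab on the dust cover, 87 mm above the bench; axes as the control box. The cover is a plate 58 mm (x) by 50 mm (y), its top 65 mm above the bench, and in its middle is the tab, 34 mm (x) by 10 mm (y), 22 mm high.
- button (a joint): How far the button is pressed, in m: 0 = up, 0.006 = right down. Spring-loaded, about 5 N at the bottom; it comes back by itself.
- button_top (a point): Centre of the top of the round button, 26 mm diameter, 57 mm above the bench when up, at (0, -35) mm in the control box's frame; 4 mm under the cover plate when the cover is shut.
- printed_part: Grey printed bracket 70 by 50 by 36 mm with three tubes, to be left alone. Origin: underside.
- plunger: Black dispenser plunger, 101 mm long, 24 mm thick, lying along its x, to be left alone. Origin: underside.
- cutters: Small flush cutters with blue handles, 130 mm long, lying along their x, to be left alone. Origin: underside.
- cleaner: White bottle 56 mm in diameter, 130 mm tall, to be left alone. Origin: underside.
- parts_tray: Black three-compartment tray 100 by 140 by 35 mm, to be left alone. Origin: underside.
- scraper: Black-handled scraper lying flat, to be left alone. Origin: underside.

How it is judged:
By the outcome, as a careful person would: the job done as asked, in the order asked, and still so for the second after the job is handed in, with the robot touching nothing.
It also fails if it takes over 67 s, if anything falls off the work surface, if the arm or the gripper's body presses on something with over 40 N, if the wrist force passes 120 N, or if a joint passes its speed limit or range.

## Working session

There is one attempt and no reset: what is moved stays moved. The work goes in short steps, Python scripts to look and compute and a shell command to move; the robot and the scene stay as the last step left them, time stands still between calls to the robot, and variables do not carry over. Pictures are saved under pics/ and viewed, and the job is handed in when it is done.

```bash
ls -la; mkdir -p pics; python3 - <<'E'
from cell import robot
import cv2,numpy as np
print(robot.observe())
for n in ["scene","top","wrist"]:
    c=robot.calibration(n); print(n,np.round(c["intrinsics"],1).tolist(),c["D"],np.round(c["pose"],4).tolist())
    im=robot.read_camera(n); cv2.imwrite(f"pics/{n}0.png",im[:,:,::-1])
print(robot.hold_point_z)
E
```

```text
total 12
drwxr-xr-x  3 agent agent 4096 Dec  7 16:12 .
drwxr-xr-x 23 root  root  4096 Dec  7 16:12 ..
drwxr-xr-x  2 agent agent 4096 Dec  7 16:12 pics
{'time': 0.0, 'qpos': array([-1.34801884e+00,  3.42704571e-01,  1.52500823e+00, -3.21537638e-06,
        1.27539902e+00, -1.45968679e-01]), 'qvel': array([ 0.00123708,  0.00024369,  0.00099749, -0.0015138 , -0.00037991,
        0.00020972]), 'joint_efforts': array([ 2.11041042e-03, -4.31237304e+01, -2.44223160e+01,  7.19958334e-02,
        5.57671837e-02, -1.16507103e-04]), 'tool_pos': array([ 0.18917925, -0.48929789,  0.22605745]), 'tool_rot': array([-1.57229978e+00,  2.17921681e-04, -2.77284571e+00]), 'contact_force': array([ 0.94710921, -0.50087043,  0.51685162]), 'torque': array([-0.05626684, -0.0118904 , -0.04728391]), 'opening': 0.09185788372452539}
scene [[415.0, 0.0, 280.7], [0.0, 415.0, 210.5], [0.0, 0.0, 1.0]] [0.04091133 0.         0.         0.         0.        ] [[0.8069, 0.4727, -0.3543, 0.9998], [0.5907, -0.6541, 0.4726, -0.6069], [-0.0084, -0.5906, -0.8069, 1.1485], [0.0, 0.0, 0.0, 1.0]]
top [[399.9, 0.0, 283.6], [0.0, 399.9, 205.8], [0.0, 0.0, 1.0]] [-0.05381591  0.          0.          0.          0.        ] [[0.0113, -0.9893, 0.1454, 0.3765], [-0.9995, -0.0154, -0.0267, 0.0143], [0.0287, -0.1451, -0.989, 1.2348], [0.0, 0.0, 0.0, 1.0]]
wrist [[321.0, 0.0, 281.4], [0.0, 321.0, 212.7], [0.0, 0.0, 1.0]] [-0.01014998  0.          0.          0.          0.        ] [[0.3603, -0.888, -0.2857, 0.2658], [-0.9329, -0.3435, -0.1087, -0.4593], [-0.0016, 0.3057, -0.9521, 0.3847], [0.0, 0.0, 0.0, 1.0]]
0.0188
```

View pics/scene0.png

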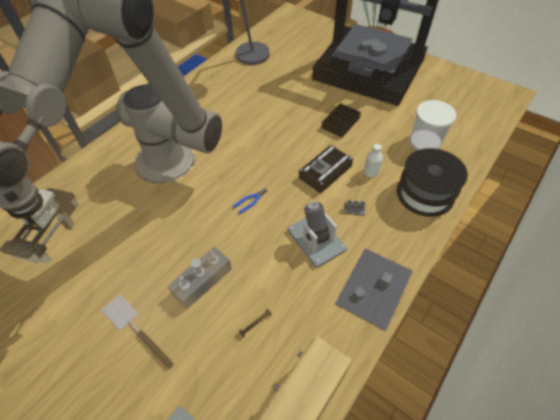

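View pics/top0.png

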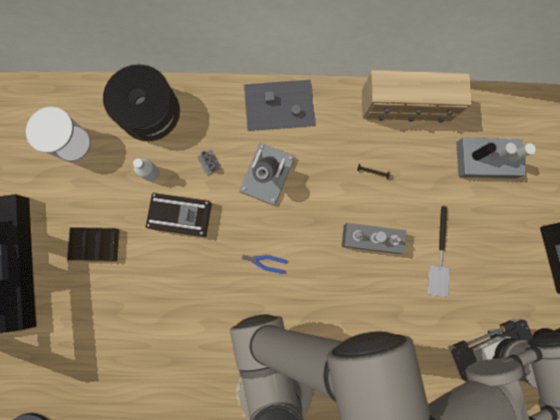

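View pics/wrist0.png

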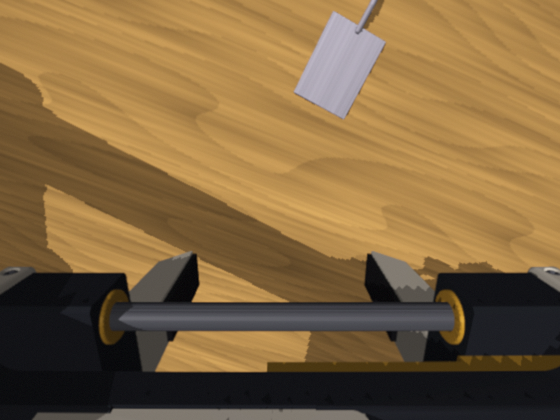

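```bash
python3 - <<'E'
import cv2,numpy as np
t=cv2.imread("pics/top0.png");s=cv2.imread("pics/scene0.png")
a=cv2.resize(t[130:280,140:300],(640,600),interpolation=cv2.INTER_CUBIC)
cv2.imwrite("pics/t1.png",a)
b=np.hstack([cv2.resize(t[215:260,335:415],(400,225),interpolation=cv2.INTER_CUBIC),cv2.resize(s[240:310,160:240],(400,350),interpolation=cv2.INTER_CUBIC)[:225]*0+0])
c=np.zeros((600,800,3),np.uint8)
c[:225,:400]=cv2.resize(t[215:260,335:415],(400,225),interpolation=cv2.INTER_CUBIC)
c[:350,400:]=cv2.resize(s[240:310,160:240],(400,350),interpolation=cv2.INTER_CUBIC)
c[230:590,:360]=cv2.resize(s[195:267,280:352],(360,360),interpolation=cv2.INTER_CUBIC)
c[355:595,400:720]=cv2.resize(s[140:200,295:375],(320,240),interpolation=cv2.INTER_CUBIC)
cv2.imwrite("pics/c1.png",c)
E
```

```text
(no output)
```

View pics/t1.png

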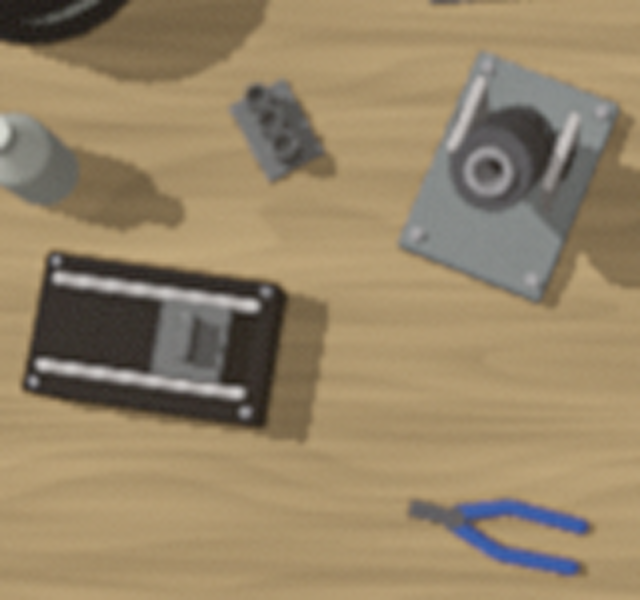

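View pics/c1.png

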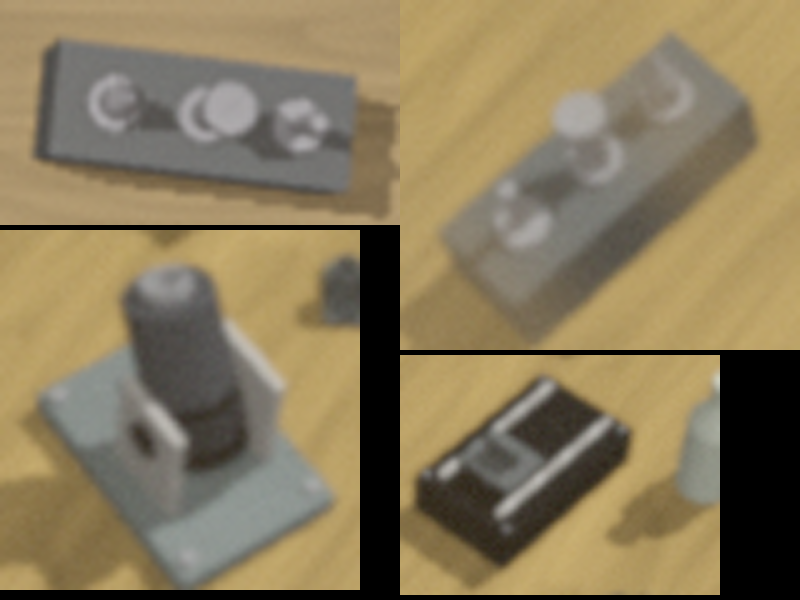

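```bash
cat > h.py <<'E'
import numpy as np,cv2
from cell import robot
def ray(c,px):
    p=cv2.undistortPoints(np.array([[px]],float),np.array(c["intrinsics"]),np.array(c["D"],float))[0,0]
    T=np.array(c["pose"]);d=T[:3,:3]@np.array([p[0],p[1],1]);return T[:3,3],d/np.linalg.norm(d)
def plane(c,px,z):
    o,d=ray(c,px);return o+d*(z-o[2])/d[2]
def tri(rs):
    A=sum(np.eye(3)-np.outer(d,d) for o,d in rs);b=sum((np.eye(3)-np.outer(d,d))@o for o,d in rs)
    p=np.linalg.solve(A,b);return p,[np.linalg.norm((np.eye(3)-np.outer(d,d))@(p-o)) for o,d in rs]
def proj(c,P):
    T=np.linalg.inv(np.array(c["pose"]));r,_=cv2.Rodrigues(T[:3,:3])
    return cv2.projectPoints(np.atleast_2d(np.array(P,float)),r,T[:3,3],np.array(c["intrinsics"]),np.array(c["D"],float))[0][:,0]
def cam(n,fn):
    c=robot.calibration(n);im=robot.read_camera(n);cv2.imwrite(fn,im[:,:,::-1]);np.savez(fn[:-4]+".npz",**{k:np.array(v) for k,v in c.items()});return c,im
def st():
    s=robot.observe();print("t",round(s["time"],2),"tcp",np.round(s["tool_pos"],4),"rot",np.round(s["tool_rot"],4),"F",np.round(s["contact_force"],1),"op",round(s["opening"],4));return s
E
python3 - <<'E'
from h import *
T=robot.calibration("top");S=robot.calibration("scene")
print("head top",plane(T,(381.2,236.6),.118),"scene",plane(S,(195.6,263),.118),tri([ray(T,(381.2,236.6)),ray(S,(195.6,263))]))
print("rim top",plane(T,(262.5,172.5),.158),"scene",plane(S,(313.6,205),.158),tri([ray(T,(262.5,172.5)),ray(S,(313.6,205))]))
f=[plane(T,(140+x/4,130+y/4),.02) for x,y in [(483,55),(617,105),(543,298),(400,245)]];print(np.round(f,3),np.mean(f,0))
for i in range(4):
    d=f[(i+1)%4]-f[i];print(np.hypot(d[0],d[1]),np.degrees(np.arctan2(d[1],d[0])))
f=[plane(T,(140+x/4,130+y/4),.045) for x,y in [(50,255),(285,290),(265,425),(25,390)]];print(np.round(f,3),np.mean(f,0))
for i in range(4):
    d=f[(i+1)%4]-f[i];print(np.hypot(d[0],d[1]),np.degrees(np.arctan2(d[1],d[0])))
f=[plane(T,(335+x/5,215+y/5),.06) for x,y in [(60,40),(355,77),(350,190),(50,158)]];print(np.round(f,3),np.mean(f,0))
for i in range(4):
    d=f[(i+1)%4]-f[i];print(np.hypot(d[0],d[1]),np.degrees(np.arctan2(d[1],d[0])))
E
```

```text
head top [ 0.45726797 -0.29222617  0.118     ] scene [ 0.46132492 -0.29145544  0.118     ] (array([ 0.45860663, -0.2917272 ,  0.11525545]), [np.float64(0.0016749569968714157), np.float64(0.0016749569968714426)])
rim top [0.62669892 0.04451165 0.158     ] scene [0.63248263 0.04726614 0.158     ] (array([0.62957268, 0.04663065, 0.15533893]), [np.float64(0.0029911239977992456), np.float64(0.002991123997799299)])
[[ 0.751  0.056  0.02 ]
 [ 0.713 -0.05   0.02 ]
 [ 0.559  0.006  0.02 ]
 [ 0.598  0.116  0.02 ]] [0.65530275 0.03199854 0.02      ]
0.11246419417886906 -110.0226915934988
0.16358134675323363 160.06876507461334
0.11755079348159057 70.34046893960314
0.16439697746190748 -21.7038930698928
[[0.582 0.378 0.045]
 [0.558 0.2   0.045]
 [0.457 0.211 0.045]
 [0.48  0.39  0.045]] [0.51924337 0.29453659 0.045     ]
0.17950613415745878 -97.6491023646864
0.10206361635956944 173.7710340369348
0.18103157948921206 82.62547770505431
0.10290474444293847 -7.088896291097213
[[ 0.501 -0.206  0.06 ]
 [ 0.481 -0.384  0.06 ]
 [ 0.414 -0.379  0.06 ]
 [ 0.431 -0.2    0.06 ]] [ 0.4564616  -0.29202392  0.06      ]
0.17860139417515705 -96.38229252670975
0.06735904939978381 175.67722931492116
0.17990290747476617 84.54636429680103
0.07024059565273531 -5.450023506334267
```

```bash
python3 -m crank '{"xyz":[[0,0,0],[0,0,0],[0,0,0],[0,0,0],[0,0,0],[0,0,0],[0,0,0],[0,0,0],[-2.07,0,3.53],[-2.07,0,3.53],[-2.07,0,3.53],[-2.07,0,3.53],[-2.07,0,3.53],[-2.07,0,3.53],[-2.07,0,3.53],[0,0,0]],"roll":[-7.87,-7.87,-7.87,-7.87,-7.87,-7.87,-7.87,-7.87,0,0,0,0,0,0,0,0]}' -1 15
python3 - <<'E'
from h import *
st();cam("wrist","pics/w1.png")
E
```

```text
time: 1.75
tool_pos: [0.4537, -0.3683, 0.2261]
tool_rot: [-1.57, 0.001, -1.669]
contact_force: [-0.0, -0.6, -0.4]
opening: 0.0918
t 1.75 tcp [ 0.4537 -0.3683  0.2261] rot [-1.5699e+00  1.2000e-03 -1.6691e+00] F [-0.  -0.6 -0.4] op 0.0918
```

View pics/w1.png

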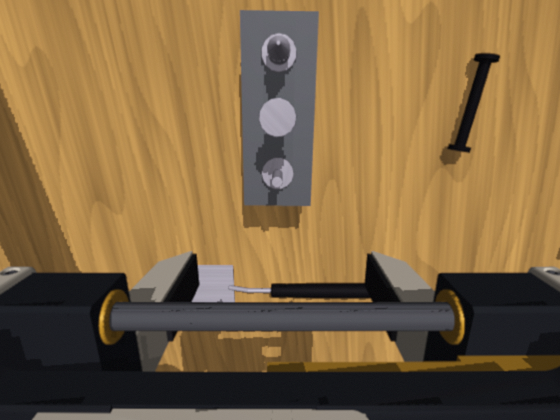

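```bash
python3 - <<'E'
from h import *
c=robot.calibration("wrist")
im=cv2.imread("pics/w1.png");g=im[95:140,255:302].astype(int)
m=((g.max(2)-g.min(2)<30)&(g.mean(2)>140)).astype(np.uint8)
n,l,s,ce=cv2.connectedComponentsWithStats(m)
i=1+np.argmax(s[1:,4]);print(s[i],ce[i]+[255,95])
p=ce[i]+[255,95]
P=plane(c,p,.118);print(P)
print(tri([ray(c,p),ray(robot.calibration("top"),(381.2,236.6)),ray(robot.calibration("scene"),(195.6,263))]))
# rack corners
f=[plane(c,q,.06) for q in [(241,11),(318,12),(311,205),(243,205)]];print(np.round(f,4),np.mean(f,0))
s=st();R=s["tool_pos"];y=s["tool_rot"][2]
x=np.array([np.cos(y),np.sin(y)]);z=np.array([-np.sin(y),np.cos(y)])
d=P[:2]-R[:2];print("dx",d@x,"dz",d@z)
E
```

```text
[   5    3   36   38 1073] [277.17893756 116.65330848]
[ 0.45479758 -0.29121675  0.118     ]
(array([ 0.45706449, -0.29151508,  0.11394368]), [np.float64(0.0023373473839358033), np.float64(0.0018191731355440973), np.float64(0.0024284099412667645)])
[[ 0.4313 -0.1995  0.06  ]
 [ 0.4992 -0.207   0.06  ]
 [ 0.4802 -0.3847  0.06  ]
 [ 0.4089 -0.3775  0.06  ]] [ 0.45489403 -0.29217604  0.06      ]
t 1.8 tcp [ 0.4516 -0.3695  0.226 ] rot [-1.5715e+00  7.0000e-04 -1.6700e+00] F [-0.1 -0.8 -1.1] op 0.0919
dx -0.07819801432826834 dz -0.004571541051280954
```

```bash
python3 -m crank '{"xyz":[[-4,0,-0.12],[-3.9,0,-0.12],[0,3.9,0],[0,3.9,0],[0,3.9,0],[0,3.9,0],[0,0,0],[0,0,0],[0,0,0]],"roll":[0,0,0,0,0,0,0,0,0]}' 0.2 15
```

```text
time: 2.7
tool_pos: [0.4565, -0.2935, 0.0729]
tool_rot: [-1.568, -0.002, -1.675]
contact_force: [-0.4, 0.6, 1.6]
opening: 0.0372
```

```bash
python3 -m crank '{"xyz":[[-0.2,0.2,0],[0,0,0],[0,0,0]],"roll":[0,0,0]}'; python3 - <<'E'
from h import *
st();cam("wrist","pics/w2.png")
E
```

```text
time: 3.0
tool_pos: [0.4563, -0.2904, 0.0696]
tool_rot: [-1.57, -0.001, -1.674]
contact_force: [-0.3, -0.4, -0.6]
opening: 0.0366
t 3.0 tcp [ 0.4563 -0.2904  0.0696] rot [-1.5696e+00 -9.0000e-04 -1.6737e+00] F [-0.3 -0.4 -0.6] op 0.0366
```

View pics/w2.png

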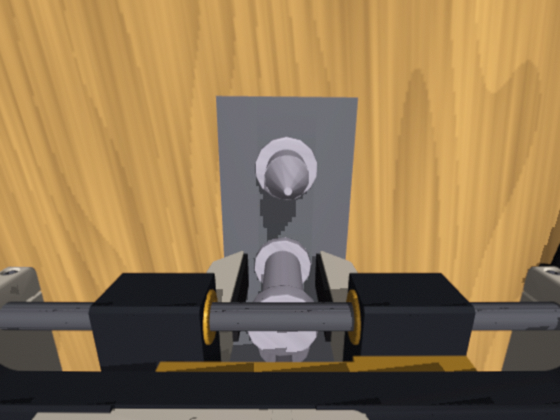

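```bash
python3 -m crank '{"xyz":[[0,0,0],[0,0,0],[0,0,0],[0,0,0],[0,0,0],[0,0,0]],"roll":[0,0,0,0,0,0]}' 1 20; python3 -m crank '{"xyz":[[0,-2,0],[0,-3,0],[0,-5,0],[0,-5,0],[0,-5,0],[0,0,0],[0,0,0],[0,0,0]],"roll":[0,0,0,0,0,0,0,0]}'; python3 - <<'E'
from h import *
st();cam("wrist","pics/w3.png")
E
```

```text
time: 3.65
tool_pos: [0.4561, -0.2904, 0.0689]
tool_rot: [-1.57, -0.0, -1.674]
contact_force: [1.8, 0.7, 3.2]
opening: 0.0286
time: 4.45
tool_pos: [0.455, -0.2895, 0.2666]
tool_rot: [-1.574, 0.002, -1.674]
contact_force: [-0.0, 0.7, -2.3]
opening: 0.0285
t 4.45 tcp [ 0.455  -0.2895  0.2666] rot [-1.5743  0.0023 -1.6741] F [-0.   0.7 -2.3] op 0.0285
```

View pics/w3.png

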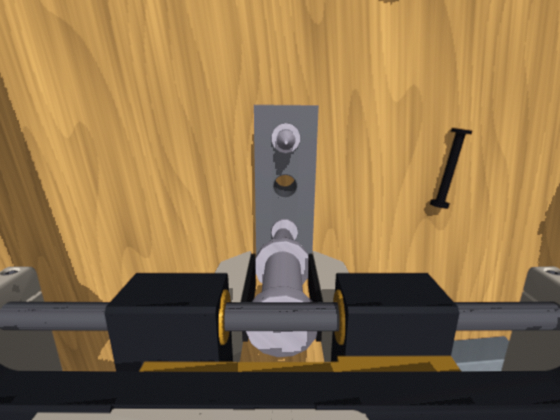

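```bash
python3 - <<'E'
import cv2
a=cv2.imread("pics/w3.png")[230:370,200:360];cv2.imwrite("pics/w3z.png",cv2.resize(a,(640,560),interpolation=cv2.INTER_CUBIC))
E
```

```text
(no output)
```

View pics/w3z.png

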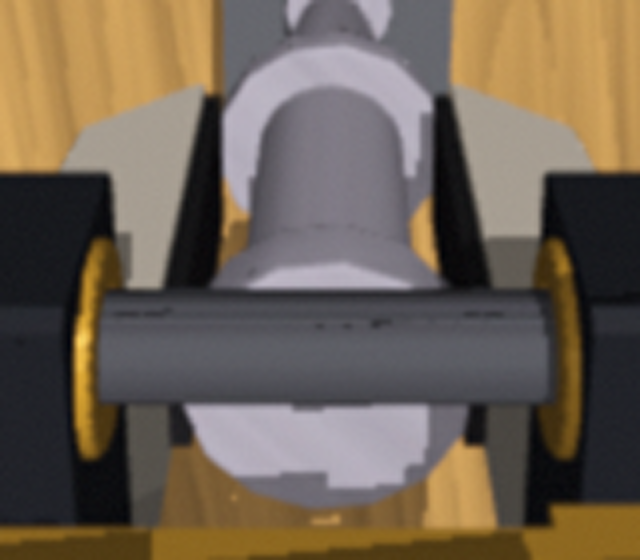

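```bash
python3 - <<'E'
from h import *
from scipy.spatial.transform import Rotation as Ro
c=dict(np.load("pics/w3.npz"))
s=robot.observe();R=Ro.from_euler('xyz',s["tool_rot"]).as_matrix();t=s["tool_pos"]
for xx in (-.0095,.0095):
  for zz in (-.01425,.01425):
    P=[t+R@np.array([xx,-h,zz]) for h in (0,.019,.038,.045,.05)]
    q=(proj(c,P)-[200,230])*4
    print(xx,zz,np.round(q).tolist())
for z,r in((.048,.016),(.092,.015),(.1,.015),(.092,.01)):
    P=[t+R@np.array([r*np.cos(a),-(z-.051),r*np.sin(a)]) for a in np.arange(8)*np.pi/4]
    print(z,r,np.round((proj(c,P)-[200,230])*4).tolist())
E
```

```text
-0.0095 -0.01425 [[230.0, 92.0], [219.0, 159.0], [205.0, 243.0], [199.0, 280.0], [194.0, 309.0]]
-0.0095 0.01425 [[440.0, 92.0], [453.0, 159.0], [470.0, 243.0], [478.0, 280.0], [483.0, 309.0]]
0.0095 -0.01425 [[233.0, 216.0], [223.0, 294.0], [210.0, 392.0], [204.0, 434.0], [200.0, 467.0]]
0.0095 0.01425 [[436.0, 216.0], [449.0, 294.0], [464.0, 392.0], [471.0, 434.0], [476.0, 467.0]]
0.048 0.016 [[334.0, 245.0], [414.0, 216.0], [449.0, 145.0], [417.0, 71.0], [335.0, 39.0], [252.0, 71.0], [220.0, 145.0], [255.0, 217.0]]
0.092 0.015 [[337.0, 451.0], [434.0, 418.0], [477.0, 336.0], [439.0, 249.0], [338.0, 212.0], [237.0, 249.0], [198.0, 336.0], [241.0, 418.0]]
0.1 0.015 [[338.0, 504.0], [440.0, 469.0], [486.0, 383.0], [446.0, 293.0], [339.0, 254.0], [231.0, 293.0], [190.0, 384.0], [236.0, 469.0]]
0.092 0.01 [[337.0, 413.0], [402.0, 391.0], [431.0, 336.0], [405.0, 278.0], [338.0, 254.0], [271.0, 279.0], [244.0, 336.0], [273.0, 391.0]]
```

```bash
python3 -m crank '{"xyz":[[0,5,0],[0,5,0],[0,5,0],[0,2,0],[0,2,0],[0,0.9,0],[0,0,0],[0,0,0]],"roll":[0,0,0,0,0,0,0,0]}'; python3 -m crank '{"xyz":[[0,0,0],[0,0,0],[0,-1.5,0],[0,-1.5,0],[0,0,0],[0,0,0],[0,0,0]],"roll":[0,0,0,0,0,0,0]}' 0.2;  python3 - <<'E'
from h import *
st();cam("wrist","pics/w4.png")
E
```

```text
time: 5.3
tool_pos: [0.4559, -0.29, 0.0691]
tool_rot: [-1.571, 0.001, -1.674]
contact_force: [2.0, -0.5, -2.4]
opening: 0.0284
time: 6.0
tool_pos: [0.4555, -0.2899, 0.0991]
tool_rot: [-1.572, 0.001, -1.674]
contact_force: [-0.6, 0.2, -0.2]
opening: 0.037
t 6.0 tcp [ 0.4555 -0.2899  0.0991] rot [-1.5718e+00  6.0000e-04 -1.6740e+00] F [-0.6  0.2 -0.2] op 0.037
```

View pics/w4.png

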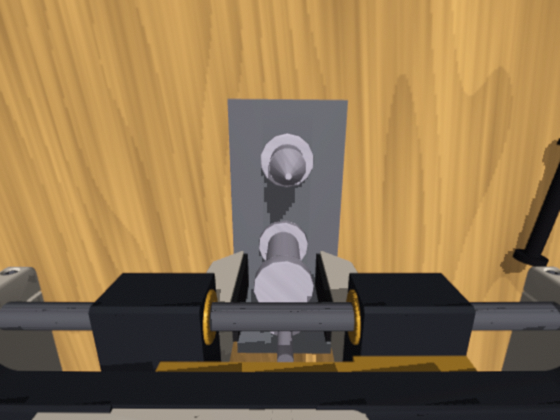

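```bash
python3 - <<'E'
from h import *
from scipy.spatial.transform import Rotation as Ro
c=dict(np.load("pics/w4.npz"))
s=robot.observe();R=Ro.from_euler('xyz',s["tool_rot"]).as_matrix();t=s["tool_pos"]
h=.118-t[2]
P=[t+R@np.array([x,-h,0]) for x in (-.015,-.005,0,.005,.015)];print(proj(c,P))
im=cv2.imread("pics/w4.png");print([tuple(im[y,284]) for y in range(255,304,3)])
E
python3 -m crank '{"xyz":[[0,0,0],[0,0,0],[0,0,0],[0,0,0],[0,0,0],[0,0,0]],"roll":[0,0,0,0,0,0]}' 1 20
```

```text
[[283.932653   259.51262636]
 [283.8895505  278.048061  ]
 [283.8685706  287.04270617]
 [283.84795966 295.86181846]
 [283.80781022 312.99205594]]
[(np.uint8(137), np.uint8(126), np.uint8(131)), (np.uint8(136), np.uint8(125), np.uint8(130)), (np.uint8(166), np.uint8(154), np.uint8(159)), (np.uint8(192), np.uint8(178), np.uint8(184)), (np.uint8(193), np.uint8(179), np.uint8(186)), (np.uint8(193), np.uint8(179), np.uint8(185)), (np.uint8(194), np.uint8(182), np.uint8(186)), (np.uint8(193), np.uint8(180), np.uint8(188)), (np.uint8(193), np.uint8(179), np.uint8(185)), (np.uint8(189), np.uint8(176), np.uint8(183)), (np.uint8(186), np.uint8(173), np.uint8(180)), (np.uint8(185), np.uint8(171), np.uint8(178)), (np.uint8(188), np.uint8(174), np.uint8(181)), (np.uint8(189), np.uint8(177), np.uint8(181)), (np.uint8(194), np.uint8(181), np.uint8(187)), (np.uint8(195), np.uint8(182), np.uint8(188)), (np.uint8(53), np.uint8(48), np.uint8(49))]
time: 6.65
tool_pos: [0.4558, -0.2901, 0.0996]
tool_rot: [-1.571, 0.0, -1.674]
contact_force: [-0.2, 0.0, -1.6]
opening: 0.0289
```

```bash
python3 -m crank '{"xyz":[[0,-2,0],[0,-4,0],[0,-5,0],[0,-5,0],[0,-5,0],[0,0,0],[0,0,0],[0,0,0],[0,0,0],[0,0,0],[0,0,0],[0,0,0],[0,0,0],[0,0,0]],"roll":[0,0,0,0,0,-8.38,-8.38,-8.38,-8.38,-8.38,-8.38,-8.38,-8.38,-8.38]}'; python3 -m crank '{"xyz":[[0.8,0,2.34],[1.5,0,4.68],[1.5,0,4.68],[1.5,0,4.68],[1.5,0,4.68],[1.5,0,4.68],[1.5,0,4.68],[1.5,0,4.68],[0.8,0,2.34],[0,0,0],[0,0,0],[0,0,0]],"roll":[0,0,0,0,0,0,0,0,0,0,0,0]}';  python3 - <<'E'
from h import *
st();cam("wrist","pics/w5.png")
E
```

```text
time: 8.05
tool_pos: [0.4557, -0.2901, 0.3096]
tool_rot: [-1.571, 0.001, -0.352]
contact_force: [-0.1, 0.2, -2.1]
opening: 0.0289
time: 9.25
tool_pos: [0.6998, 0.017, 0.3098]
tool_rot: [-1.571, 0.0, -0.359]
contact_force: [0.1, -0.5, -0.8]
opening: 0.029
t 9.25 tcp [0.6998 0.017  0.3098] rot [-1.5715e+00  3.0000e-04 -3.5880e-01] F [ 0.1 -0.5 -0.8] op 0.029
```

View pics/w5.png

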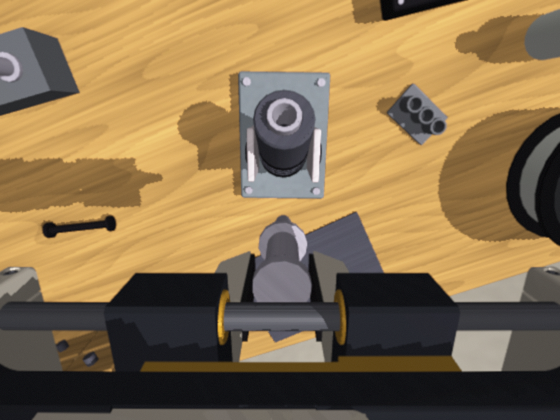

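```bash
python3 - <<'E'
import cv2
a=cv2.imread("pics/w5.png")[65:205,230:340];cv2.imwrite("pics/w5z.png",cv2.resize(a,None,fx=5,fy=5,interpolation=cv2.INTER_CUBIC)[:600*2])
E
python3 - <<'E'
import cv2
a=cv2.imread("pics/w5.png")
cv2.imwrite("pics/w5z.png",cv2.resize(a[70:200,230:340],None,fx=4.5,fy=4.5,interpolation=cv2.INTER_CUBIC))
E
```

```text
(no output)
```

View pics/w5z.png

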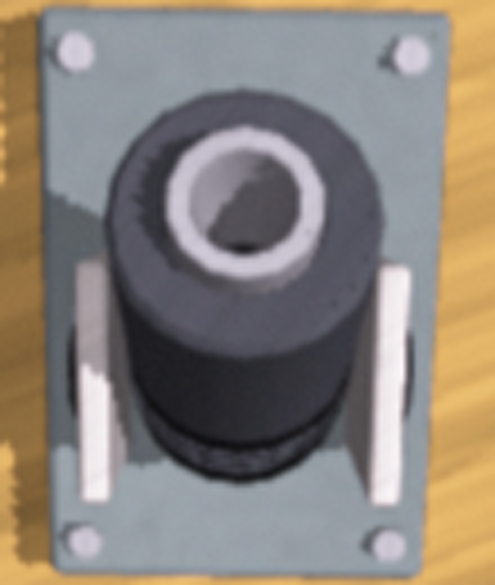

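```bash
python3 - <<'E'
from h import *
c=dict(np.load("pics/w5.npz"))
F=plane(c,(284.7,119.7),.15);print("face",F)
for z in (.157,.158,.159): print("rim",z,plane(c,(284.7,114.7),z))
f=[plane(c,(230+x/4.5,70+y/4.5),.02) for x,y in [(43,12),(450,12),(425,572),(52,575)]];print(np.round(f,4),np.mean(f,0))
for i in range(4):
    d=f[(i+1)%4]-f[i];print(np.hypot(d[0],d[1]),np.degrees(np.arctan2(d[1],d[0])))
for a in (-20,-20.5,-21):
  y=np.radians(a);R=np.array([[np.cos(y),-np.sin(y)],[np.sin(y),np.cos(y)]])
  print(a,"face from foot",np.mean(f,0)[:2]+R@[-.03,0])
T=robot.calibration("top");S=robot.calibration("scene")
print(tri([ray(c,(284.7,114.7)),ray(T,(262.5,172.5)),ray(S,(313.6,205))]))
E
```

```text
face [0.6303788  0.04622102 0.15      ]
rim 0.157 [0.62597303 0.04778752 0.157     ]
rim 0.158 [0.62595557 0.04778378 0.158     ]
rim 0.159 [0.62593812 0.04778004 0.159     ]
[[ 0.5592  0.0119  0.02  ]
 [ 0.6002  0.1211  0.02  ]
 [ 0.7554  0.0623  0.02  ]
 [ 0.7143 -0.0502  0.02  ]] [0.65725972 0.03629175 0.02      ]
0.11659965847099617 69.43424085198845
0.16599864941187528 -20.726873066063146
0.11983361110654428 -110.09183433426855
0.1670301024884321 158.16609273025108
-20 face from foot [0.62906894 0.04655236]
-20.5 face from foot [0.62915955 0.04679797]
-21 face from foot [0.6292523  0.04704279]
(array([0.62829261, 0.04726307, 0.15452349]), [np.float64(0.0023377776236078998), np.float64(0.0027566440939912696), np.float64(0.003684559922318667)])
```

```bash
python3 - <<'E'
from h import *
from scipy.spatial.transform import Rotation as Ro
c=dict(np.load("pics/w5.npz"))
s=robot.observe();R=Ro.from_euler('xyz',s["tool_rot"]).as_matrix();t=s["tool_pos"]
for z,r in((0,.006),(.048,.016),(.1,.015)):
    P=[t+R@np.array([r*np.cos(a),-(z-.0816),r*np.sin(a)]) for a in np.arange(4)*np.pi/2]
    print(z,r,np.round((proj(c,P)-[230,200])*6).tolist())
a=cv2.imread("pics/w5.png")[200:300,230:340];cv2.imwrite("pics/w5y.png",cv2.resize(a,None,fx=6,fy=6,interpolation=cv2.INTER_CUBIC))
rim=np.array([.626,.0478,.1586]);print("rim rel tcp in tool:",R.T@(rim-t))
E
```

```text
0 0.006 [[308.0, 172.0], [354.0, 130.0], [308.0, 86.0], [263.0, 130.0]]
0.048 0.016 [[308.0, 410.0], [456.0, 277.0], [308.0, 138.0], [161.0, 277.0]]
0.1 0.015 [[309.0, 687.0], [490.0, 532.0], [309.0, 368.0], [127.0, 532.0]]
rim rel tcp in tool: [-0.08000132  0.15143623  0.00309815]
```

View pics/w5y.png

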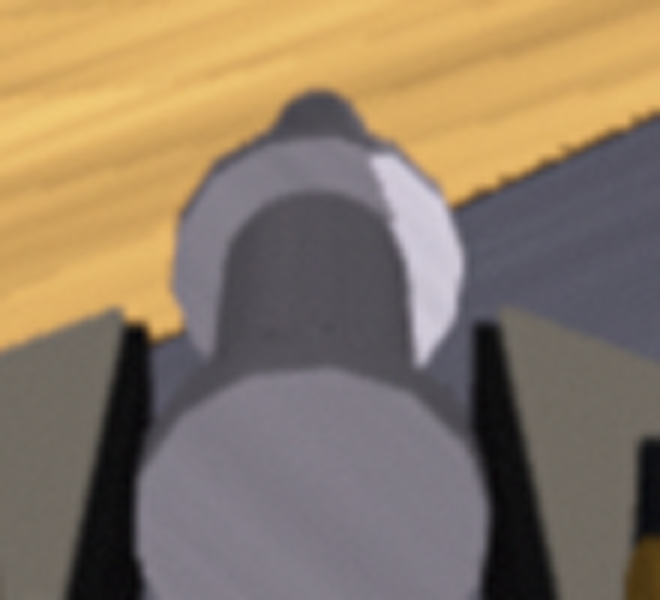

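```bash
python3 -m crank '{"xyz":[[-2,0,0.05],[-4,0,0.08],[-1.94,0,0.05],[0,3,0],[0,3,0],[0,0.2,0],[0,0,0],[0,0,0]],"roll":[0,0,0,0,0,0,0,0]}';  python3 - <<'E'
from h import *
st();cam("wrist","pics/w6.png");cam("scene","pics/s6.png");cam("top","pics/t6.png")
w=cv2.imread("pics/w6.png")[180:360,190:380];s=cv2.imread("pics/s6.png")[150:240,270:370]
cv2.imwrite("pics/m6.png",np.hstack([cv2.resize(w,(422,400),interpolation=cv2.INTER_CUBIC),cv2.resize(s,(370,400),interpolation=cv2.INTER_CUBIC)]))
E
```

```text
time: 10.1
tool_pos: [0.6274, 0.047, 0.2498]
tool_rot: [-1.57, -0.003, -0.358]
contact_force: [0.0, 0.1, -0.8]
opening: 0.029
t 10.1 tcp [0.6274 0.047  0.2498] rot [-1.5699 -0.0031 -0.3585] F [ 0.   0.1 -0.8] op 0.029
```

View pics/m6.png

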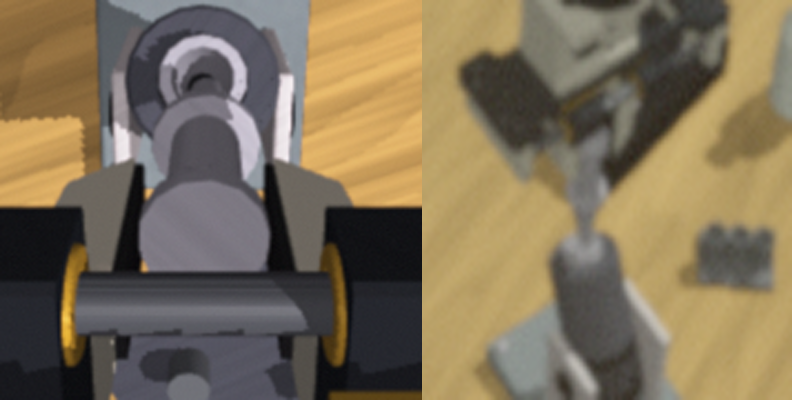

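```bash
python3 -m crank '{"xyz":[[0,0.6,0],[0,0.4,0],[0,0.4,0],[0,0.36,0],[0,0,0],[0,0,0]],"roll":[0,0,0,0,0,0]}';  python3 - <<'E'
from h import *
st();cam("wrist","pics/w7.png");cam("scene","pics/s7.png")
w=cv2.imread("pics/w7.png")[180:360,190:380];s=cv2.imread("pics/s7.png")[150:240,270:370]
cv2.imwrite("pics/m7.png",np.hstack([cv2.resize(w,(422,400),interpolation=cv2.INTER_CUBIC),cv2.resize(s,(370,400),interpolation=cv2.INTER_CUBIC)]))
E
```

```text
time: 10.85
tool_pos: [0.6266, 0.0477, 0.23]
tool_rot: [-1.571, 0.0, -0.358]
contact_force: [-0.1, -0.3, -2.1]
opening: 0.0295
t 10.85 tcp [0.6266 0.0477 0.23  ] rot [-1.571e+00  1.000e-04 -3.575e-01] F [-0.1 -0.3 -2.1] op 0.0295
```

View pics/m7.png

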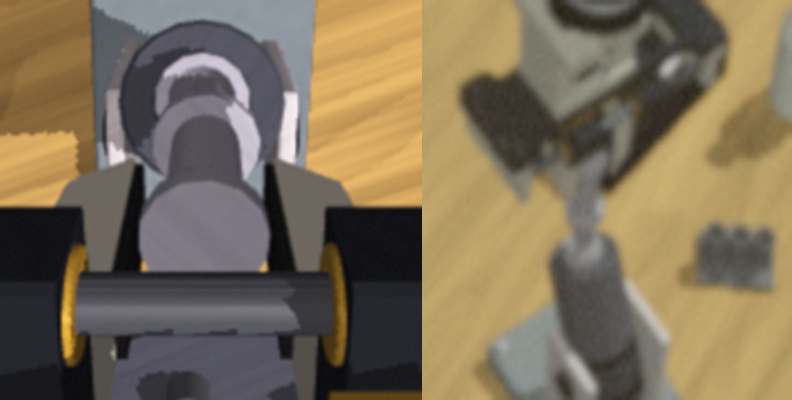

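```bash
python3 -m crank '{"xyz":[[0,0,0],[-0.4,0,0],[-0.4,0.04,0],[-0.4,0.05,0],[0,0,0]],"roll":[0,0,0,0,0]}' 1 8;python3 -m crank '{"xyz":[[-0.4,0.1,0],[-0.4,0.11,0],[-0.36,0.12,0],[0,0,0]],"roll":[0,0,0,0]}' 1 8;  python3 - <<'E'
from h import *
st();cam("wrist","pics/w8.png");cam("scene","pics/s8.png")
w=cv2.imread("pics/w8.png")[150:330,190:380];s=cv2.imread("pics/s8.png")[150:240,270:370]
cv2.imwrite("pics/m8.png",np.hstack([cv2.resize(w,(422,400),interpolation=cv2.INTER_CUBIC),cv2.resize(s,(370,400),interpolation=cv2.INTER_CUBIC)]))
E
```

```text
time: 11.45
tool_pos: [0.6149, 0.0521, 0.2294]
tool_rot: [-1.571, -0.0, -0.357]
contact_force: [1.1, -0.3, -1.0]
opening: 0.0298
time: 11.85
tool_pos: [0.6039, 0.0562, 0.2258]
tool_rot: [-1.571, 0.0, -0.357]
contact_force: [0.8, -0.1, -2.2]
opening: 0.0292
t 11.85 tcp [0.6039 0.0562 0.2258] rot [-1.571e+00  4.000e-04 -3.573e-01] F [ 0.8 -0.1 -2.2] op 0.0292
```

View pics/m8.png

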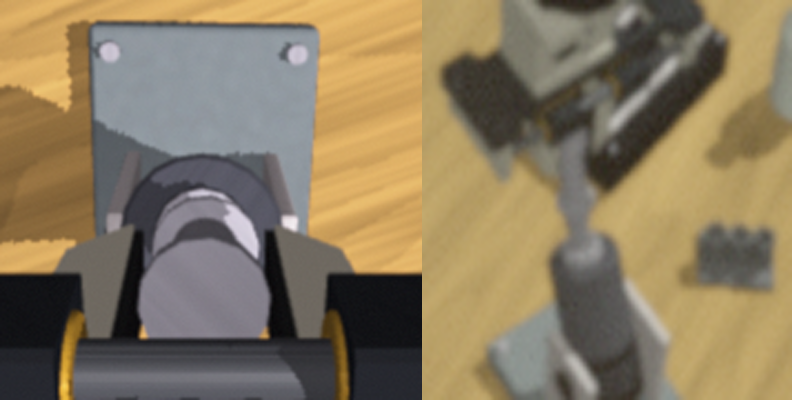

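```bash
python3 -m crank '{"xyz":[[-0.42,0.18,0],[-0.42,0.19,0],[-0.41,0.2,0],[0,0,0],[0,0,0]],"roll":[0,0,0,0,0]}' 1 8;python3 -m crank '{"xyz":[[0.21,0.45,0],[0.21,0.45,0],[0.21,0.45,0],[0.21,0.45,0],[0,0,0],[0,0,0]],"roll":[0,0,0,0,0,0]}' 1 8;  python3 - <<'E'
from h import *
st();cam("wrist","pics/w9.png");cam("scene","pics/s9.png")
w=cv2.imread("pics/w9.png")[150:330,190:380];s=cv2.imread("pics/s9.png")[150:240,270:370]
cv2.imwrite("pics/m9.png",np.hstack([cv2.resize(w,(422,400),interpolation=cv2.INTER_CUBIC),cv2.resize(s,(370,400),interpolation=cv2.INTER_CUBIC)]))
E
```

```text
time: 12.45
tool_pos: [0.5927, 0.0603, 0.2202]
tool_rot: [-1.571, -0.0, -0.357]
contact_force: [0.5, 0.7, -1.7]
opening: 0.0296
time: 13.05
tool_pos: [0.6006, 0.0572, 0.2018]
tool_rot: [-1.571, 0.001, -0.358]
contact_force: [0.8, -0.1, -1.9]
opening: 0.0295
t 13.05 tcp [0.6006 0.0572 0.2018] rot [-1.5711e+00  5.0000e-04 -3.5780e-01] F [ 0.8 -0.1 -1.9] op 0.0295
```

View pics/m9.png

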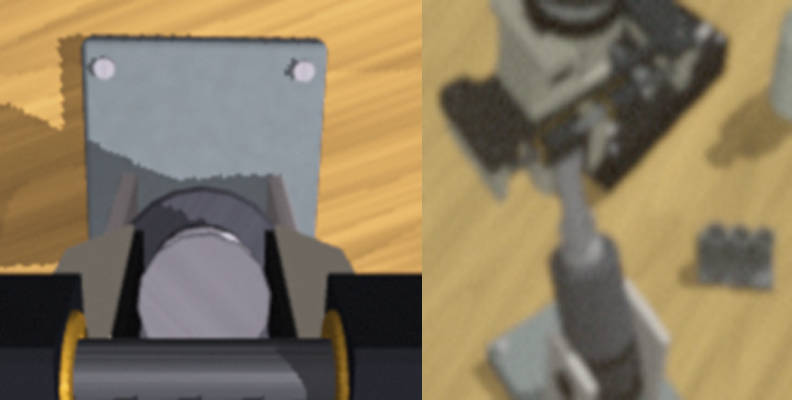

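```bash
python3 -m crank '{"xyz":[[0.085,0.18,0],[0.085,0.18,0],[0,0,0]],"roll":[0,0,0]}' 1 8;python3 -m crank '{"xyz":[[0.085,0.18,0],[0,0,0]],"roll":[0,0]}';python3 -m crank '{"xyz":[[0.06,0.13,0],[0,0,0]],"roll":[0,0]}'
```

```text
time: 13.45
tool_pos: [0.6022, 0.0566, 0.1984]
tool_rot: [-1.571, 0.0, -0.358]
contact_force: [-0.5, -0.4, -2.2]
opening: 0.0296
time: 13.65
tool_pos: [0.603, 0.0563, 0.1966]
tool_rot: [-1.571, 0.0, -0.358]
contact_force: [-0.6, -2.0, -0.9]
opening: 0.0293
time: 13.85
tool_pos: [0.6035, 0.0561, 0.1954]
tool_rot: [-1.571, 0.0, -0.358]
contact_force: [-1.1, -2.6, -1.1]
opening: 0.0294
```

```bash
python3 -m crank '{"xyz":[[0.03,0.06,-0.08],[0,0,0]],"roll":[0,0]}';python3 -m crank '{"xyz":[[0.03,0.06,0],[0,0,0]],"roll":[0,0]}';python3 -m crank '{"xyz":[[0,0,0],[0,0,0],[0,0,0],[0,0,0]],"roll":[0,0,0,0]}' 0.1;  python3 - <<'E'
from h import *
st();cam("wrist","pics/w10.png");cam("scene","pics/s10.png")
w=cv2.imread("pics/w10.png")[150:330,190:380];s=cv2.imread("pics/s10.png")[150:240,270:370]
cv2.imwrite("pics/m10.png",np.hstack([cv2.resize(w,(422,400),interpolation=cv2.INTER_CUBIC),cv2.resize(s,(370,400),interpolation=cv2.INTER_CUBIC)]))
E
```

```text
time: 14.05
tool_pos: [0.6036, 0.0556, 0.195]
tool_rot: [-1.57, -0.0, -0.358]
contact_force: [-0.7, -0.3, 0.7]
opening: 0.0296
time: 14.25
tool_pos: [0.6038, 0.0556, 0.1947]
tool_rot: [-1.57, -0.0, -0.357]
contact_force: [-3.3, 0.6, 3.5]
opening: 0.0297
time: 14.65
tool_pos: [0.604, 0.0552, 0.1941]
tool_rot: [-1.571, -0.0, -0.358]
contact_force: [0.0, 0.6, 0.4]
opening: 0.0413
t 14.65 tcp [0.604  0.0552 0.1941] rot [-1.5708e+00 -1.0000e-04 -3.5760e-01] F [0.  0.6 0.4] op 0.0413
```

View pics/m10.png

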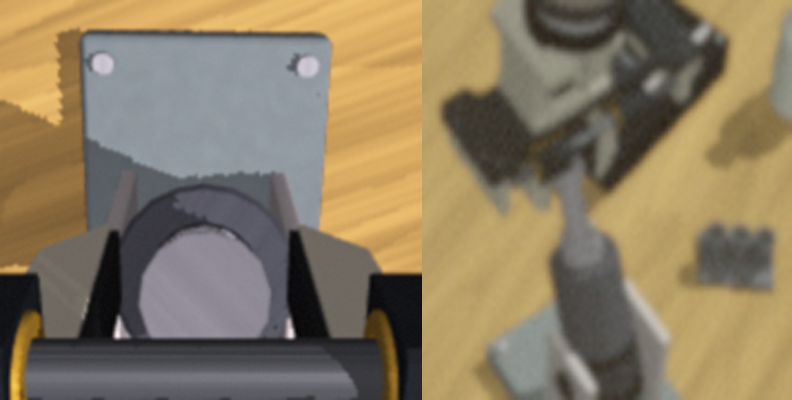

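```bash
python3 -m crank '{"xyz":[[0,-3,0],[0,-4,0],[3,-3,0],[4,0,0],[0,0,0],[0,0,0],[0,0,0]],"roll":[0,0,0,0,0,0,0]}';python3 -m crank '{"xyz":[[0,0,0],[0,0,0],[0,0,0]],"roll":[0,0,0]}' 1 30;  python3 - <<'E'
from h import *
st();cam("wrist","pics/w11.png");cam("scene","pics/s11.png");cam("top","pics/t11.png")
w=cv2.imread("pics/w11.png")[70:270,190:380];s=cv2.imread("pics/s11.png")[150:240,270:370]
cv2.imwrite("pics/m11.png",np.hstack([cv2.resize(w,(380,400),interpolation=cv2.INTER_CUBIC),cv2.resize(s,(400,400),interpolation=cv2.INTER_CUBIC)]))
E
```

```text
time: 15.45
tool_pos: [0.6688, 0.0311, 0.294]
tool_rot: [-1.571, 0.001, -0.357]
contact_force: [-0.2, -0.6, 0.4]
opening: 0.0417
time: 15.75
tool_pos: [0.6691, 0.0311, 0.2949]
tool_rot: [-1.571, -0.001, -0.357]
contact_force: [-0.6, 0.7, 0.1]
opening: 0.0217
t 15.75 tcp [0.6691 0.0311 0.2949] rot [-1.5707e+00 -6.0000e-04 -3.5720e-01] F [-0.6  0.7  0.1] op 0.0217
```

View pics/w11.png

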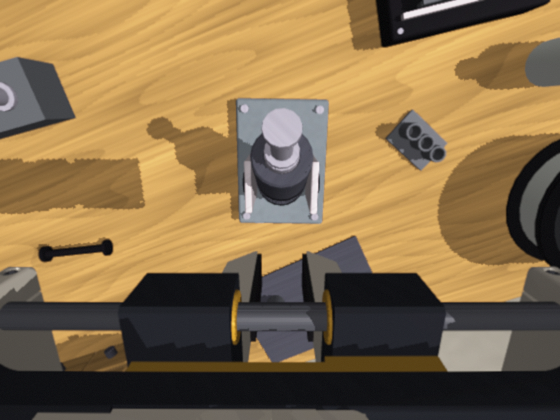

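View pics/m11.png

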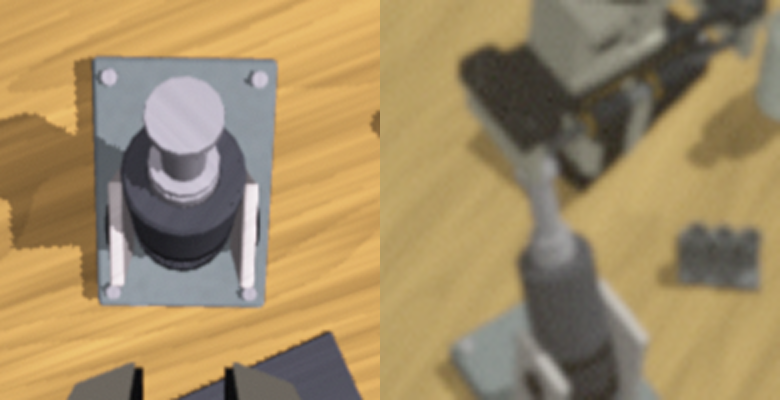

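```bash
python3 - <<'E'
from h import *
from scipy.spatial.transform import Rotation as Ro
c=dict(np.load("pics/w11.npz"))
w=cv2.imread("pics/w11.png");g=w[105:150,258:306].astype(int);m=((g.max(2)-g.min(2)<25)&(g.mean(2)>150)).astype(np.uint8)
n,l,s,ce=cv2.connectedComponentsWithStats(m);i=1+np.argmax(s[1:,4]);p=ce[i]+[258,105];print(s[i],p)
print(plane(c,p,.2139))
t=np.load("pics/t11.npz");sc=np.load("pics/s11.npz")
st=robot.observe();R=Ro.from_euler('xyz',st["tool_rot"]).as_matrix();H=plane(c,p,.2139)
print("head in tool",R.T@(H-st["tool_pos"]))
T=cv2.imread("pics/t11.png")[130:210,220:310];cv2.imwrite("pics/t11z.png",cv2.resize(T,None,fx=6,fy=6,interpolation=cv2.INTER_CUBIC))
E
```

```text
[   0    0   48   45 1620] [283.47407407 124.28703704]
[0.59994914 0.05834252 0.2139    ]
head in tool [-0.07462394  0.08065038  0.00142413]
```

View pics/t11z.png

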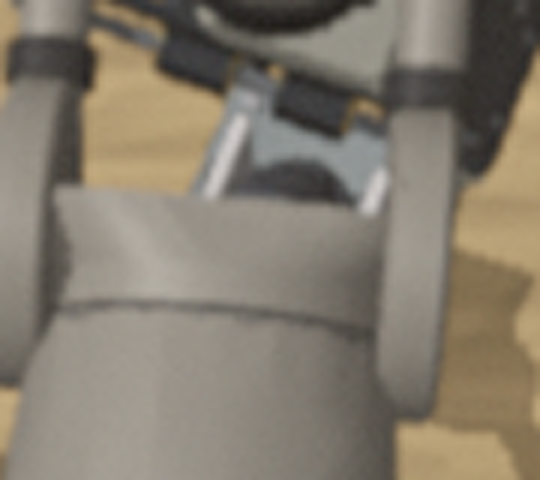

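```bash
python3 -m crank '{"xyz":[[-4.4,0,0.05],[-4.4,0,0],[0,3,0],[0,3.2,0],[0,0,0],[0,0,0]],"roll":[0,0,0,0,0,0]}' 1 30;  python3 - <<'E'
from h import *
st();cam("wrist","pics/w12.png")
w=cv2.imread("pics/w12.png")[150:400,170:390];cv2.imwrite("pics/m12.png",cv2.resize(w,None,fx=2.4,fy=2.4,interpolation=cv2.INTER_CUBIC))
E
```

```text
time: 16.5
tool_pos: [0.5874, 0.062, 0.2328]
tool_rot: [-1.571, 0.0, -0.358]
contact_force: [1.3, 0.4, 1.2]
opening: 0.0006
t 16.5 tcp [0.5874 0.062  0.2328] rot [-1.571e+00  2.000e-04 -3.577e-01] F [1.3 0.4 1.2] op 0.0006
```

View pics/m12.png

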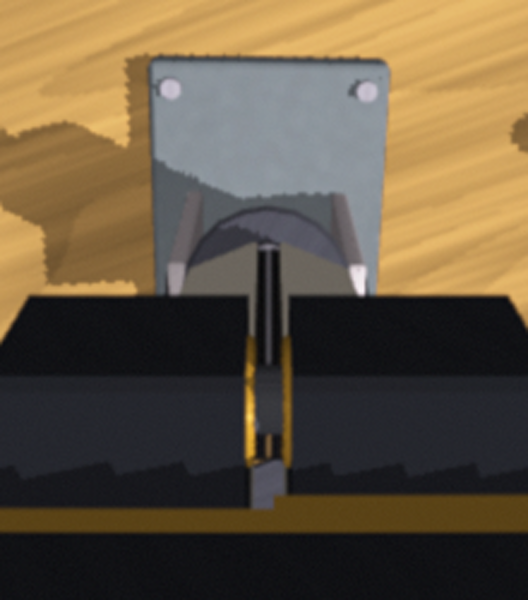

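```bash
python3 -m crank '{"xyz":[[-0.25,0,0],[0.21,0.45,0],[0.21,0.45,0],[0.21,0.45,0],[0,0,0],[0,0,0]],"roll":[0,0,0,0,0,0]}'; for i in 1; do python3 -m crank '{"xyz":[[0.085,0.18,0],[0,0,0]],"roll":[0,0]}';python3 -m crank '{"xyz":[[0.085,0.18,0],[0,0,0]],"roll":[0,0]}'; done
```

```text
time: 17.15
tool_pos: [0.5907, 0.0607, 0.2185]
tool_rot: [-1.571, 0.001, -0.358]
contact_force: [1.0, 0.1, -0.2]
opening: 0.0001
time: 17.35
tool_pos: [0.5916, 0.0604, 0.2169]
tool_rot: [-1.571, -0.0, -0.358]
contact_force: [-0.1, 0.2, 0.0]
opening: 0.0006
time: 17.55
tool_pos: [0.5923, 0.0601, 0.215]
tool_rot: [-1.571, 0.0, -0.358]
contact_force: [-0.3, -1.1, 0.0]
opening: -0.0
```

```bash
python3 -m crank '{"xyz":[[0.085,0.18,0],[0,0,0]],"roll":[0,0]}';python3 -m crank '{"xyz":[[0.042,0.09,0],[0,0,0]],"roll":[0,0]}';python3 -m crank '{"xyz":[[0.042,0.09,0],[0,0,0]],"roll":[0,0]}';python3 -m crank '{"xyz":[[0.042,0.09,0],[0,0,0]],"roll":[0,0]}'
```

```text
time: 17.75
tool_pos: [0.5932, 0.0598, 0.2132]
tool_rot: [-1.571, 0.0, -0.358]
contact_force: [-0.5, -0.2, 0.7]
opening: 0.0006
time: 17.95
tool_pos: [0.5935, 0.0598, 0.2128]
tool_rot: [-1.571, -0.0, -0.358]
contact_force: [-2.0, 0.4, 2.5]
opening: 0.0007
time: 18.15
tool_pos: [0.5939, 0.0598, 0.2124]
tool_rot: [-1.57, -0.0, -0.357]
contact_force: [-3.3, 0.6, 7.6]
opening: 0.0007
time: 18.35
tool_pos: [0.5941, 0.0597, 0.2119]
tool_rot: [-1.57, -0.001, -0.357]
contact_force: [-4.3, 1.4, 8.8]
opening: 0.0004
```

```bash
for k in 1 2 3 4; do python3 -m crank '{"xyz":[[0.042,0.09,0],[0,0,0]],"roll":[0,0]}'|egrep -v "rot|open"; done
```

```text
time: 18.55
tool_pos: [0.5945, 0.0596, 0.2111]
contact_force: [-4.5, 1.2, 8.2]
time: 18.75
tool_pos: [0.5949, 0.0594, 0.2102]
contact_force: [-4.0, 1.8, 8.9]
time: 18.95
tool_pos: [0.5953, 0.0593, 0.2094]
contact_force: [-3.5, 1.7, 9.3]
time: 19.15
tool_pos: [0.5957, 0.0592, 0.2085]
contact_force: [-4.3, 1.9, 9.4]
```

```bash
for k in 1 2 3 4 5; do python3 -m crank '{"xyz":[[0.042,0.09,0],[0,0,0]],"roll":[0,0]}'|egrep -v "rot|open"; done
```

```text
time: 19.35
tool_pos: [0.5961, 0.059, 0.2075]
contact_force: [-4.2, 1.6, 8.5]
time: 19.55
tool_pos: [0.5965, 0.0589, 0.2067]
contact_force: [-4.9, 2.4, 9.0]
time: 19.75
tool_pos: [0.5969, 0.0587, 0.2058]
contact_force: [-4.4, 0.4, 8.8]
time: 19.95
tool_pos: [0.5972, 0.0586, 0.2049]
contact_force: [-5.5, 1.0, 10.2]
time: 20.15
tool_pos: [0.5975, 0.0586, 0.2046]
contact_force: [-6.5, 1.9, 13.0]
```

```bash
for k in 1 2 3; do python3 -m crank '{"xyz":[[0.042,0.09,0],[0,0,0]],"roll":[0,0]}'|egrep -v "rot|open"; done
```

```text
time: 20.35
tool_pos: [0.5977, 0.0586, 0.2044]
contact_force: [-9.2, 2.6, 17.5]
time: 20.55
tool_pos: [0.5979, 0.0586, 0.2043]
contact_force: [-11.5, 2.7, 21.3]
time: 20.75
tool_pos: [0.5981, 0.0586, 0.2041]
contact_force: [-13.9, 2.9, 25.9]
```

```bash
python3 -m crank '{"xyz":[[-0.4,-0.9,0],[-0.8,-1.8,0],[0,-4,0],[4,-3,0],[5,0,0],[3,0,0],[0,0,0],[0,0,0],[0,0,0]],"roll":[0,0,0,0,0,0,0,0,0]}';  python3 - <<'E'
from h import *
st();cam("wrist","pics/w13.png")
w=cv2.imread("pics/w13.png");cv2.imwrite("pics/m13.png",cv2.resize(w[80:230,220:340],None,fx=4,fy=4,interpolation=cv2.INTER_CUBIC))
E
```

```text
time: 21.65
tool_pos: [0.6995, 0.0203, 0.2971]
tool_rot: [-1.571, 0.0, -0.357]
contact_force: [-0.5, 1.0, 0.9]
opening: 0.0003
t 21.65 tcp [0.6995 0.0203 0.2971] rot [-1.5709e+00  4.0000e-04 -3.5710e-01] F [-0.5  1.   0.9] op 0.0003
```

View pics/m13.png

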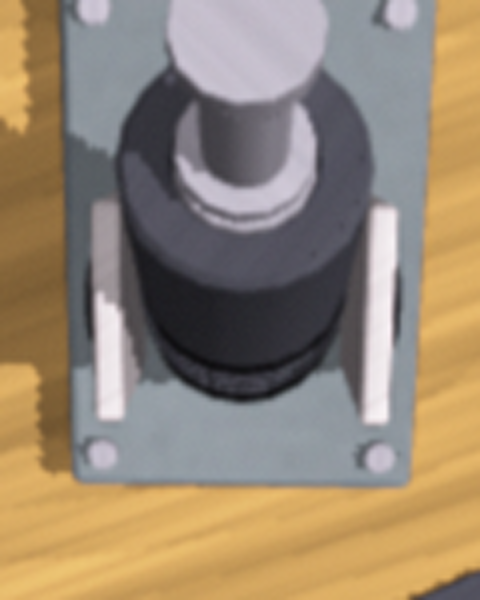

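View pics/w13.png

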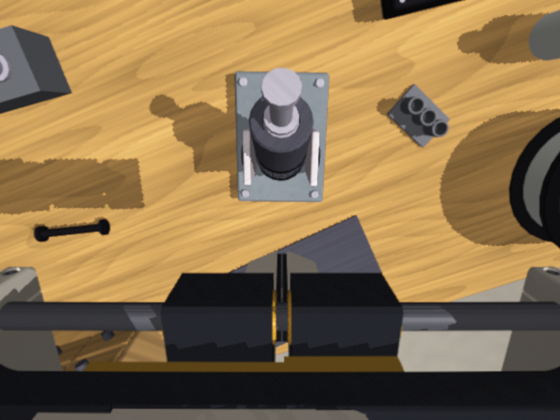

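```bash
python3 -m crank '{"xyz":[[0,0,0],[0,0,0],[-2.31,0,3.56],[-2.31,0,3.56],[-2.31,0,3.56],[-2.31,0,3.56],[-2.31,0,3.56],[-2.31,0,3.56],[0,0,0],[0,0,0],[0,0,0]],"roll":[-6.6,-6.6,0,0,0,0,0,0,0,0,0]}' 0.2 15;  python3 - <<'E'
from h import *
st();cam("wrist","pics/w14.png");cam("scene","pics/s14.png")
s=cv2.imread("pics/s14.png");cv2.imwrite("pics/s14z.png",cv2.resize(s[150:270,250:370],None,fx=5,fy=5,interpolation=cv2.INTER_CUBIC))
E
```

```text
time: 22.8
tool_pos: [0.5898, 0.2486, 0.2975]
tool_rot: [-1.571, -0.001, -0.128]
contact_force: [0.4, -0.7, -0.3]
opening: 0.0367
t 22.8 tcp [0.5898 0.2486 0.2975] rot [-1.571e+00 -1.000e-03 -1.276e-01] F [ 0.4 -0.7 -0.3] op 0.0367
```

View pics/w14.png

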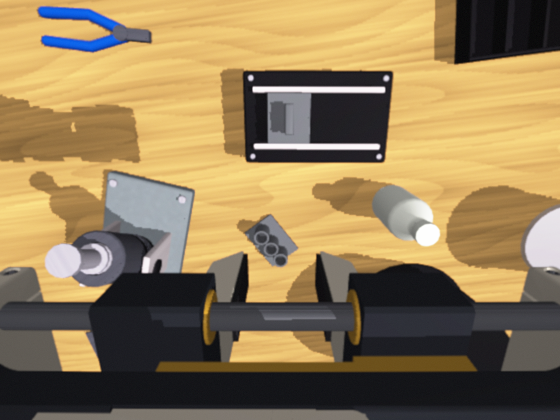

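View pics/s14z.png

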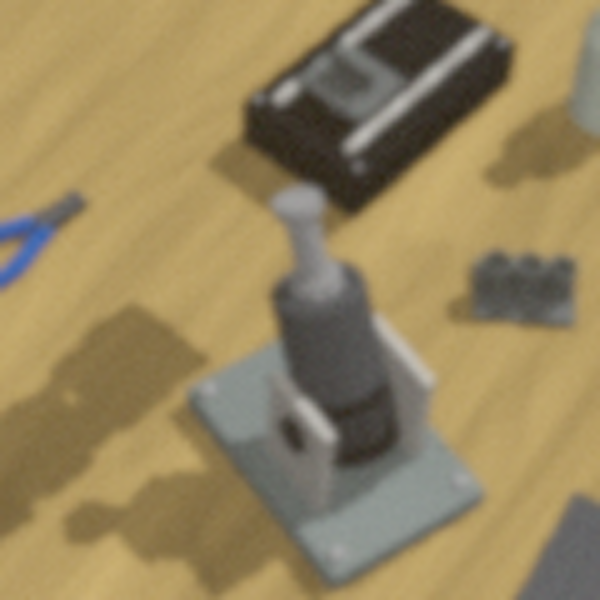

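```bash
python3 - <<'E'
import cv2
s=cv2.imread("pics/w14.png");cv2.imwrite("pics/w14z.png",cv2.resize(s[62:172,235:400],None,fx=4.5,fy=4.5,interpolation=cv2.INTER_CUBIC))
E
```

```text
(no output)
```

View pics/w14z.png

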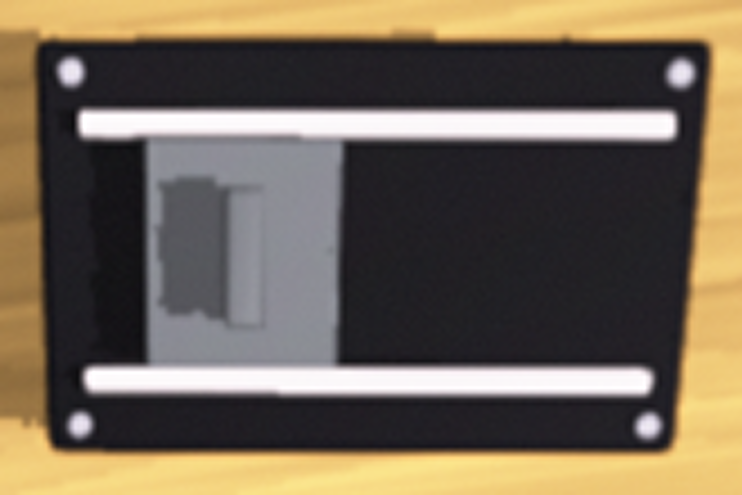

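```bash
python3 - <<'E'
from h import *
from scipy.spatial.transform import Rotation as Ro
c=dict(np.load("pics/w14.npz"))
st_=robot.observe();R=Ro.from_euler('xyz',st_["tool_rot"]).as_matrix();t=st_["tool_pos"]
pp=lambda x,y,z:plane(c,(235+x/4.5,62+y/4.5),z)
tab=pp(249,256,.087);print("tab",tab,R.T@(tab-t))
f=[pp(x,y,.045) for x,y in [(40,42),(708,45),(672,447),(52,450)]];O=np.mean(f,0);print(O)
for i in range(4):
    d=f[(i+1)%4]-f[i];print(np.hypot(d[0],d[1]),np.degrees(np.arctan2(d[1],d[0])))
k=[pp(x,y,.065) for x,y in [(148,138),(343,138),(337,365),(148,367)]];K=np.mean(k,0);print("cover",K,R.T@(K-t))
y=np.radians(-7.3);M=np.array([[np.cos(y),-np.sin(y)],[np.sin(y),np.cos(y)]])
print("exp tab",O[:2]+M@[0,-.035])
b=plane(c,(427,233),.13);print("bottle",b,M.T@(b[:2]-O[:2]))
E
```

```text
tab [0.51735435 0.26791621 0.087     ] [-0.07490724  0.21004001  0.01042837]
[0.52228154 0.30122819 0.045     ]
0.1753987051773735 82.49366348456039
0.10563901199429197 -6.915300847914303
0.17652228265583467 -97.0307212248188
0.10709869909034252 172.47879431854335
cover [0.51752926 0.26716727 0.065     ] [-0.07464572  0.23204028  0.00971333]
exp tab [0.51783427 0.26651189]
bottle [0.65374783 0.40077803 0.13      ] [0.11775143 0.11544765]
```

```bash
python3 -m crank '{"xyz":[[-3.7,0,0.5],[-3.8,0,0.5],[0,4.5,0],[0,4.5,0],[0,4.5,0],[0,4.5,0],[0,2.4,0],[0,1.35,0],[0,1,0],[0,0,0],[0,0,0]],"roll":[0,0,0,0,0,0,0,0,0,0,0]}' 0.2 15;  python3 - <<'E'
from h import *
st();cam("wrist","pics/w15.png")
E
```

```text
time: 24.0
tool_pos: [0.5176, 0.2688, 0.0706]
tool_rot: [-1.57, -0.002, -0.128]
contact_force: [-0.3, 0.4, -0.0]
opening: 0.037
t 24.0 tcp [0.5176 0.2688 0.0706] rot [-1.5699 -0.0019 -0.1276] F [-0.3  0.4 -0. ] op 0.037
```

View pics/w15.png

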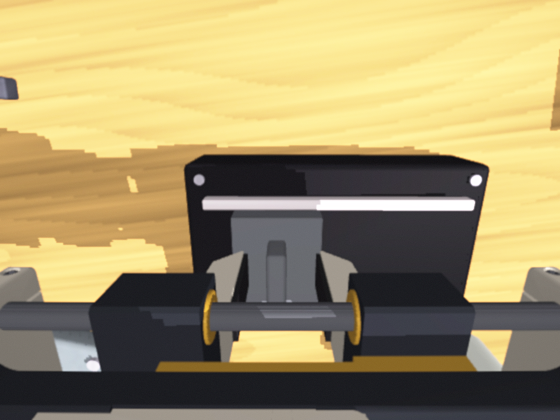

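Tab (about pixel 277,270) sits between the open fingers, roughly centred. Close on it and slide +z (box +y).

```bash
python3 -m crank '{"xyz":[[0,0,0],[0,0,0],[0,0,0],[0,0,0],[0,0,0],[0,0,0]],"roll":[0,0,0,0,0,0]}' 1 12; python3 -m crank '{"xyz":[[0,0,0.5],[0,0,1.0],[0,0,1.0],[0,0,1.0],[0,0,1.0],[0,0,1.0],[0,0,0.8],[0,0,0],[0,0,0]],"roll":[0,0,0,0,0,0,0,0,0]}'; python3 -m crank '{"xyz":[[0,0,0.3],[0,0,0.3],[0,0,0]],"roll":[0,0,0]}';python3 -m crank '{"xyz":[[0,0,0.2],[0,0,0]],"roll":[0,0]}'
```

```text
time: 24.65
tool_pos: [0.5168, 0.2686, 0.0697]
tool_rot: [-1.571, -0.0, -0.127]
contact_force: [0.2, -1.5, 3.0]
opening: 0.0101
time: 25.55
tool_pos: [0.5251, 0.3326, 0.0697]
tool_rot: [-1.569, -0.001, -0.126]
contact_force: [0.9, 1.9, 5.2]
opening: 0.01
time: 25.85
tool_pos: [0.5255, 0.3356, 0.0696]
tool_rot: [-1.574, 0.0, -0.127]
contact_force: [-1.4, -8.1, 7.7]
opening: 0.01
time: 26.05
tool_pos: [0.5255, 0.3357, 0.0696]
tool_rot: [-1.577, 0.001, -0.127]
contact_force: [-2.3, -13.9, 10.8]
opening: 0.0098
```

```bash
python3 -m crank '{"xyz":[[0,0,-0.25],[0,0,0],[0,0,0]],"roll":[0,0,0]}'; python3 -m crank '{"xyz":[[0,0,0],[0,0,0],[0,0,0],[0,-3,0],[0,-4,0],[3,-4,0],[4,-2,0],[0,0,0],[0,0,0],[0,0,0]],"roll":[0,0,0,0,0,0,0,0,0,0]}' 0.4; python3 - <<'E'
from h import *
st();cam("wrist","pics/w16.png")
s=cv2.imread("pics/w16.png");cv2.imwrite("pics/w16z.png",cv2.resize(s[62:212,195:380],None,fx=4,fy=4,interpolation=cv2.INTER_CUBIC))
E
```

```text
time: 26.35
tool_pos: [0.5255, 0.3356, 0.0697]
tool_rot: [-1.573, -0.0, -0.127]
contact_force: [-0.6, -5.2, 8.0]
opening: 0.0099
time: 27.35
tool_pos: [0.5933, 0.3278, 0.1976]
tool_rot: [-1.572, 0.003, -0.127]
contact_force: [-0.3, 0.6, -0.6]
opening: 0.0277
t 27.35 tcp [0.5933 0.3278 0.1976] rot [-1.5724  0.0033 -0.1267] F [-0.3  0.6 -0.6] op 0.0277
```

View pics/w16z.png

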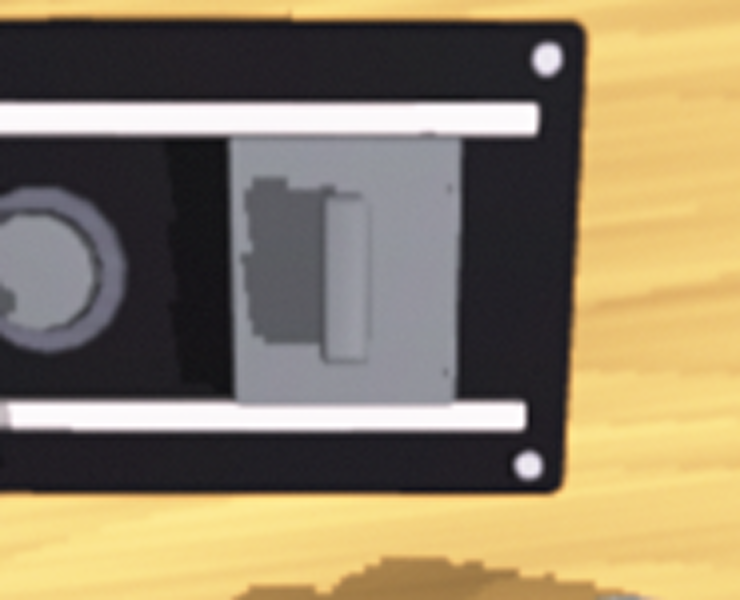

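```bash
python3 -m crank '{"xyz":[[-3.4,0,-3.5],[-3.4,0,-3.5],[0,0,0],[0,4.5,0],[0,4.5,0],[0,3,0],[0,0,0],[0,0,0]],"roll":[0,0,0,0,0,0,0,0]}' 1 30; python3 - <<'E'
from h import *
st();cam("wrist","pics/w17.png")
E
```

```text
time: 28.2
tool_pos: [0.5183, 0.2674, 0.0797]
tool_rot: [-1.571, 0.001, -0.127]
contact_force: [0.5, 0.2, 0.7]
opening: 0.0005
t 28.2 tcp [0.5183 0.2674 0.0797] rot [-1.5711e+00  6.0000e-04 -1.2660e-01] F [0.5 0.2 0.7] op 0.0005
```

View pics/w17.png

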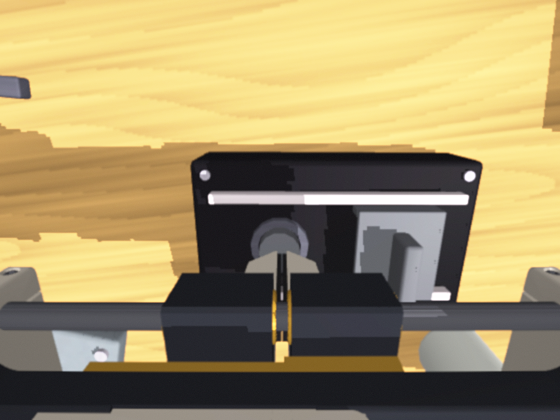

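```bash
python3 -m crank '{"xyz":[[0,0.8,0],[0,0.8,0],[0,0.4,0],[0,0,0]],"roll":[0,0,0,0]}'; for k in 1 2 3; do python3 -m crank '{"xyz":[[0,0.2,0],[0,0,0]],"roll":[0,0]}'|egrep -v "rot|open"; done
```

```text
time: 28.65
tool_pos: [0.5181, 0.2668, 0.0588]
tool_rot: [-1.571, 0.001, -0.127]
contact_force: [0.5, 0.1, -0.1]
opening: 0.0007
time: 28.85
tool_pos: [0.5186, 0.267, 0.0574]
contact_force: [-0.2, 0.2, -1.0]
time: 29.05
tool_pos: [0.5187, 0.267, 0.0555]
contact_force: [0.5, -0.3, 0.6]
time: 29.25
tool_pos: [0.5188, 0.267, 0.0535]
contact_force: [0.6, -0.4, 2.7]
```

```bash
for k in 1 2 3; do python3 -m crank '{"xyz":[[0,0.2,0],[0,0,0]],"roll":[0,0]}'|egrep -v "rot|open"; done
```

```text
time: 29.45
tool_pos: [0.5188, 0.267, 0.0515]
contact_force: [1.0, -0.5, 3.8]
time: 29.65
tool_pos: [0.5188, 0.267, 0.051]
contact_force: [-2.9, -1.9, 12.9]
time: 29.85
tool_pos: [0.5189, 0.2671, 0.0506]
contact_force: [-7.4, -3.2, 26.3]
```

```bash
python3 -m crank '{"xyz":[[0,-2,0],[0,-3.3,0],[0,-3,0],[-0.1,0,3.4],[-0.1,0,3.45],[0,0,0],[0,0,0],[0,0,0]],"roll":[0,0,0,0,0,0,0,0]}' 0.2 12; python3 - <<'E'
from h import *
st();cam("wrist","pics/w18.png")
E
```

```text
time: 30.65
tool_pos: [0.5248, 0.3342, 0.1297]
tool_rot: [-1.572, 0.001, -0.128]
contact_force: [0.9, 0.8, -0.2]
opening: 0.0365
t 30.65 tcp [0.5248 0.3342 0.1297] rot [-1.5721e+00  1.3000e-03 -1.2750e-01] F [ 0.9  0.8 -0.2] op 0.0365
```

View pics/w18.png

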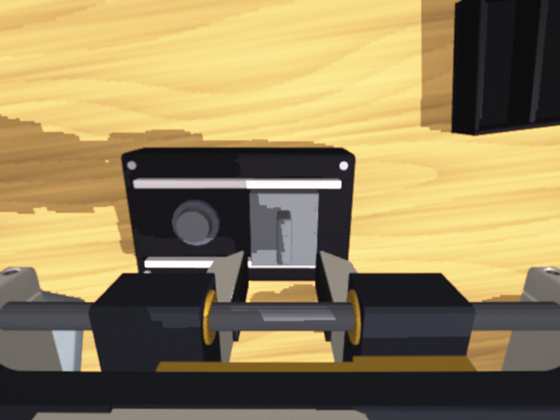

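```bash
python3 -m crank '{"xyz":[[0,3,0],[0,2,0],[0,1,0],[0,0,0],[0,0,0]],"roll":[0,0,0,0,0]}';python3 -m crank '{"xyz":[[0,0,0],[0,0,0],[0,0,0],[0,0,0],[0,0,0],[0,0,0]],"roll":[0,0,0,0,0,0]}' 1 12; python3 -m crank '{"xyz":[[0,0,-0.5],[0,0,-1.0],[0,0,-1.0],[0,0,-1.0],[0,0,-1.0],[0,0,-1.0],[0,0,-0.8],[0,0,0],[0,0,0]],"roll":[0,0,0,0,0,0,0,0,0]}'; python3 -m crank '{"xyz":[[0,0,-0.3],[0,0,-0.3],[0,0,0]],"roll":[0,0,0]}';python3 -m crank '{"xyz":[[0,0,-0.2],[0,0,0]],"roll":[0,0]}'
```

```text
time: 31.2
tool_pos: [0.5258, 0.335, 0.0712]
tool_rot: [-1.57, -0.001, -0.128]
contact_force: [0.5, -0.0, 1.5]
opening: 0.0368
time: 31.8
tool_pos: [0.5253, 0.3353, 0.0708]
tool_rot: [-1.57, -0.001, -0.127]
contact_force: [0.2, -0.1, 4.5]
opening: 0.01
time: 32.7
tool_pos: [0.517, 0.2709, 0.0708]
tool_rot: [-1.572, 0.0, -0.128]
contact_force: [-1.5, -0.8, 6.5]
opening: 0.0099
time: 33.0
tool_pos: [0.5164, 0.2661, 0.0708]
tool_rot: [-1.57, -0.0, -0.128]
contact_force: [-0.8, 3.1, 4.9]
opening: 0.0098
time: 33.2
tool_pos: [0.5164, 0.266, 0.0708]
tool_rot: [-1.567, -0.001, -0.128]
contact_force: [0.3, 10.6, 3.1]
opening: 0.0097
```

```bash
python3 -m crank '{"xyz":[[0,0,0.2],[0,0,0]],"roll":[0,0]}'; python3 -m crank '{"xyz":[[0,0,0],[0,0,0],[0,0,0],[0,-3,0],[0,-4,0],[3,-4,0],[4,-4,0],[0,-4,0],[0,0,0],[0,0,0],[0,0,0]],"roll":[0,0,0,0,0,0,0,0,0,0,0]}' 0.2; python3 - <<'E'
from h import *
st();cam("wrist","pics/w19.png");cam("scene","pics/s19.png");cam("top","pics/t19.png")
s=cv2.imread("pics/s19.png");cv2.imwrite("pics/s19z.png",cv2.resize(s[130:310,155:375],None,fx=3.3,fy=3.3,interpolation=cv2.INTER_CUBIC))
E
```

```text
time: 33.4
tool_pos: [0.5164, 0.2663, 0.0708]
tool_rot: [-1.571, -0.0, -0.127]
contact_force: [-1.2, 1.6, 6.9]
opening: 0.0101
time: 34.5
tool_pos: [0.5804, 0.2581, 0.2541]
tool_rot: [-1.572, 0.003, -0.127]
contact_force: [0.1, 0.3, 0.0]
opening: 0.0366
t 34.5 tcp [0.5804 0.2581 0.2541] rot [-1.5723  0.0028 -0.1271] F [0.1 0.3 0. ] op 0.0366
```

View pics/w19.png

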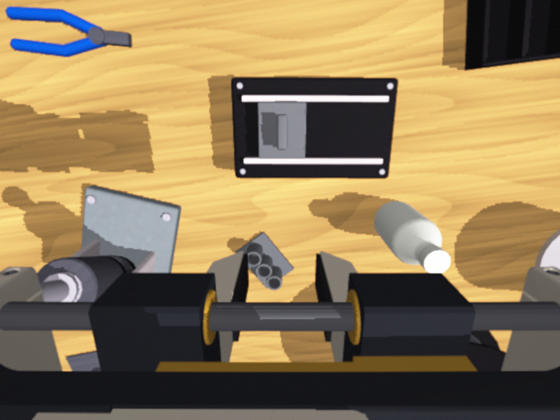

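View pics/s19z.png

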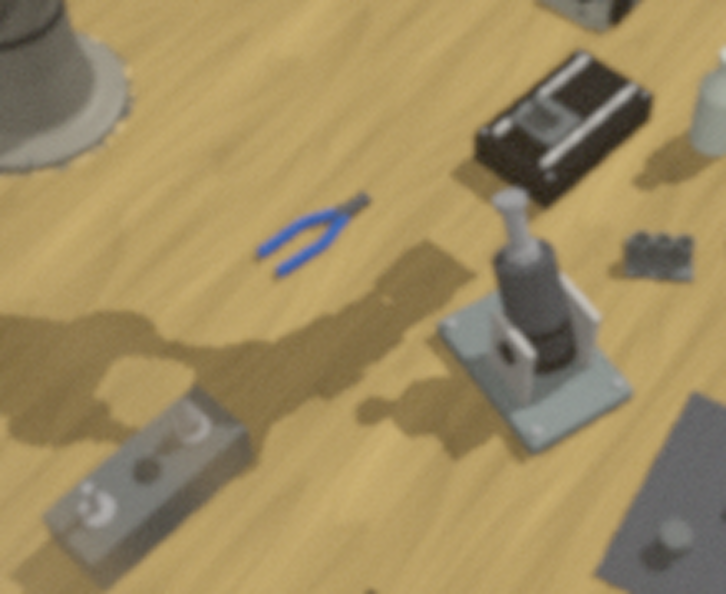

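```bash
python3 - <<'E'
from h import *
print(proj(robot.calibration("scene"),[[.6056,.0555,.2053],[.6019,.0569,.2139]]),"obs ~309.8,190")
robot.hand_in()
E
```

```text
[[308.3825961  189.14694962]
 [307.7311738  186.39954915]] obs ~309.8,190
the job is handed in; nothing more can be done
```

The whole job is done in the order asked and handed in at about 35 s of the 67 s allowed.

**Mandrel**
- I first gripped the flat-headed mandrel at the neck height given. The pads closed on its head instead (opening 28.5 mm). I set it back in its hole and regripped it by the head.
- The tool can only point straight down, so I put the tip in the socket upright. I then let the mandrel swivel in a light grip to the 25° lean, slid it down until it seated, and let go.
- With the closed gripper I pressed the head along its axis. The sleeve moved about 9–10 mm at roughly 10 N, then stopped dead. I pressed up to about 29 N on the stop and backed off.

**Control box**
- I gripped the tab and slid the cover aside until it met its stop. The gripper moved 67.7 mm on the way out, 2–3 mm short of 70, probably because closing on the tab shifted it slightly.
- I pressed the button right down: the fingertip went from 57 to 51 mm height, then the force rose sharply, to about 27 N.
- I slid the cover back 69.9 mm until it met its stop, released it and moved clear.

**Last checks**
- **Sleeve:** the scene picture shows the mandrel leaning in the barrel with its collar at the face. Its head is within about 2 pixels of where it should be with the sleeve home. That check resolves only a couple of millimetres, so the felt stop is the better evidence.
- **Cover and bench:** the pictures show the cover shut, the other two mandrels in the rack, and nothing nearby looking moved. I checked the bench by eye only and did not measure it.
- **Gripper:** it read about zero force at the end.

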